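Slide the litho stone past the spring stop

TASK

Press the sprung steel bar down with a fingertip just behind the small lithographic stone and, keeping the bar down so that the upright stop at its other end sinks out of the way, push the stone along its track over the stop and on towards the end block, until the stop can spring fully up again behind the stone. Then move clear. The stone is only pushed, never gripped, lifted or tipped, and the bottle, tin and ink knife beside the track are left alone.

Things in the scene. Friction and masses are not known exactly. Their poses are not given: they have to be found in the camera images.
- bed: Fixed steel track on the table, 405 long (y) x 130 wide (x), lengths in mm. Origin at table height on the centre line, below the stop's blocking face; +y = the way the stone must go. Spans y -245 (open end) to 160. Two ledges, tops z 30, carry the stone; groove between them 70 wide. Side rails 94 apart inside, 15 wide, tops z 44. End block: face y 146, top z 48.
- stone: Loose cream slab with grey sides, 90 across the track x 120 along it x 30 thick, about 0.84 kg, flat on the ledges, 2 mm play to each rail. Origin: centre of its underside; axes like the bed's. Starts with its leading end 6 to 45 mm short of the stop (centre at bed y -105 to -66). Wholly past the stop when its centre is beyond bed y +70; meets the end block at +86.
- stop_bar (a joint): Downward travel (m) of the sprung flat steel bar, 44 mm wide, in the groove: 0 up, 0.012 bottomed; it sinks level, as one piece with the stop. Bar top: bed y -235 to 0, z 27 up, z 15 bottomed; it runs under the stone and at least 65 mm lies open behind it. The stone clears the stop at 0.009 or more. Spring: about 1.6 N up, 2.4 N bottomed; a stone lying over the stop keeps it down.
- bar_pad (a point): Point on the bar's top face, on its centre line at bed y -205 mm, in the ribbed part behind the stone; sinks with the bar.
- stop_top (a point): Centre of the top of the upright stop (44 mm wide, bed y 0 to +10, standing 12 above the bar's top). z 39 mm when up, blocking the stone; z 27 when bottomed. A finger following on the bar would run into the stop: once the stone lies well over it, raise the fingertip above z 42 and push the stone's end (z 30 to 60) the rest of the way.
- bottle: Bystander: loose white plastic bottle, 72 diameter, 190 tall, beside the track on the side away from the robot. Origin at the centre of its underside.
- tin: Bystander: loose round steel ink tin, 72 diameter, 55 tall, beside the track on the robot's side. Origin at the centre of its underside.
- knife: Bystander: loose ink knife (spatula) 200 long, lying beside the track on the side away from the robot. Origin at the middle of its underside, x along its length.
Mind the look-alikes: they are no part of the job. Of the things shaped like the stone, the cream one is meant.

How it is judged (in metres and radians):
On the way, in this order (a step that is already met when the one before it is completed fails the run):
1. the sprung bar is pressed down while the stone is still short of the stop (value of joint stop_bar above 0.008 m and y of stone in the frame of bed below -0.06 m), for 0.1 s.
2. the stone's leading end has been pushed over the lowered stop (value of joint stop_bar above 0.007 m and y of stone in the frame of bed between -0.045 and 0.05 m), for 0.05 s.
At the end, for the whole second after the job is handed in: The stone lies flat on the ledges between the rails, at rest, wholly past the stop (its centre 68 to 90 mm beyond the stop's face), and the bar with its stop is up again within 2 mm (y of stone in the frame of bed between 0.068 and 0.09 m and x of stone in the frame of bed between -0.006 and 0.006 m and z of stone in the frame of bed between 0.026 and 0.034 m and angle between stone's own z axis and vertical below 0.06 rad and value of joint stop_bar below 0.002 m and linear speed of stone below 0.01 m/s); the robot touches nothing.
It fails at once if the stone is lifted more than 10 mm (z of stone in the frame of bed above 0.04 m).
It fails at once if the stone is tipped more than 0.15 rad (angle between stone's own z axis and vertical above 0.15 rad).
It fails at once if the bottle is moved more than 25 mm or tipped (distance of bottle from where it was at the start of the episode above 0.025 m or angle between bottle's own z axis and vertical above 0.4 rad).
It fails at once if the tin is moved more than 25 mm or tipped (distance of tin from where it was at the start of the episode above 0.025 m or angle between tin's own z axis and vertical above 0.4 rad).
It fails at once if the knife is moved more than 25 mm or tipped (distance of knife from where it was at the start of the episode above 0.025 m or angle between knife's own z axis and vertical above 0.4 rad).
It also fails if it takes over 45 s, if anything falls off the work surface, if the arm or the gripper's body presses on something with over 40 N, if the wrist force passes 120 N, or if a joint passes its speed limit or range.

ROBOT

A 6-joint arm with a two-finger parallel gripper is mounted at the origin on the work surface. World frame = base frame: x ahead of the robot, y to its left, z up, the work surface at z = 0. Lengths are in m, angles in degrees, forces in N, time in s.
With the tool pointing down it reaches from about 0.325 to 0.9 m from the base axis. Payload 6.1 kg.
Tool frame: the origin (TCP) lies where the fingers leave the gripper's body, on its centre line; the fingertips stand 70 mm ahead of it and the grasp point (between the pads) lies 51 mm ahead of it; z points along the fingers, x is the direction in which the jaws open and shut, and the axes are right-handed (so a half turn about z gives the same grasp; the last joint's range is limited). The gripper opens to 87 mm and grips with 3 to 60 N. Pads are 19 mm wide; open, the fingers measure 117 mm over their backs; the gripper's body (75 mm by 190 mm) begins 51 mm behind the grasp point.
Start: joints at [62.217, 12.628, 87.462, -0, 79.91, -7.225], TCP at [0.219, 0.585, 0.292] pointing down, gripper open.
Joint ranges: [-170.65, 170.65], [-52.31, 119.04], [5.05, 147.46], [-71.25, 251.25], [11.57, 151.72], [-153.62, 153.62]. Speed limits (degrees/s): [147.25, 147.25, 172.46, 180, 180, 180].

INTERFACE

Orientations are given as [roll, pitch, yaw] about the fixed x, y, z axes, in that order (R = Rz(yaw) Ry(pitch) Rx(roll)).
In Python, from plant import robot gives the robot as it stands.
- The arm moves only by the tool move_arm, never from a script. Its argument "moves" is a list of rows, each an object of numbers: "x", "y", "z": the shift along the tool's x, y, z in mm; "wx", "wy", "wz": the turn, a rotation vector about the tool's x, y, z in rad; "jaw": the finger opening in mm, from 0 to 87. A call has 1 to 10 rows; each row is the pose to reach, as a shift and turn from the pose measured when the call began, along the tool's axes at that moment; what a row does not reach only later rows make up. A row lasts 1/8 s, in which the tool goes at most 62.5 mm and 10.7 degrees, less where a joint would pass 70% of its speed; a pose out of reach is approached as far as the arm can. A call with a gripper value outside its range is refused whole. The fingers move at their own pace and stop on an object; "force" is the grip in N (left out, the last holds). Time passes only in rows, so rows that repeat a pose let the fingers close. It gives the time, the measured TCP pose, the force and the opening at its end, in the units of the state.
- robot.sense(): the state, without advancing time (a new reading comes with each control period).
- robot.capture(name): name is "scene" or "top"; returns the picture (384x512x3 uint8, red, green, blue); there is no depth.
- robot.camera_params(name): a dict with "fx", "fy", "cx", "cy" (pixels), "rvec" (rotation vector, rad) and "tvec" (3), from world to camera coordinates, as OpenCV has them. Camera axes: x right, y down, z forward; pixel columns grow to the right and rows downward; lengths in m; the calibration is good to about 2 mm. A picture is of the moment at which its call begins. camera_params takes no time and is no camera call.
- robot.close_job(): hands the job in, once; it reports no verdict.
The state is a dict: "time": time; "joints": joint angles; "dq": joint speeds; "effort": joint torques, N m; "eef_pos": TCP position; "orientation": TCP orientation; "force": force on the tool from outside, world axes, zero at the start; "moment": the same for the moment, N m; "width": finger opening in m.
Only numpy, scipy, OpenCV 4.12 (cv2) and the standard library are available. Lean on these libraries where they do the work, as an engineer would, in place of code of your own. Each camera call takes 0.05 s, during which the arm holds its last target.

## Working session

There is one attempt and no reset: what is moved stays moved. The work goes in short steps, Python scripts to look and compute and a tool call to move; the robot and the scene stay as the last step left them, time stands still between calls to the robot, and variables do not carry over. Pictures are saved under pics/ and viewed, and the job is handed in when it is done.

Besides the shell and the picture viewer there is one more tool, called in YAML: its name, and indented under it one key for each argument. move_arm: Moves the arm, as the interface text tells. Its arguments: {"type":"object","properties":{"moves":{"type":"array","items":{"type":"object","properties":{"x":{"type":"number"},"y":{"type":"number"},"z":{"type":"number"},"wx":{"type":"number"},"wy":{"type":"number"},"wz":{"type":"number"},"jaw":{"type":"number"}}}},"force":{"type":"number"}},"required":["moves"]}

```bash
mkdir -p pics; ls
python3 - <<'E'
from plant import robot
import cv2
for n in("scene","top"):
    cv2.imwrite(f"pics/{n}0.png",robot.capture(n)[:,:,::-1])
    print(n,robot.camera_params(n))
print(robot.sense())
E
```

```text
pics
scene {'fx': 468.3151445277832, 'fy': 468.3151445277832, 'cx': 255.27383083749143, 'cy': 187.57865236100122, 'rvec': array([ 2.43612547,  0.99731973, -0.28617025]), 'tvec': array([-0.43855535, -0.30643255,  1.2841728 ])}
top {'fx': 394.5717356349704, 'fy': 394.5717356349704, 'cx': 259.23020296217555, 'cy': 190.71953597275422, 'rvec': array([ 2.14987124, -2.17272964,  0.18288713]), 'tvec': array([0.01119191, 0.58976432, 0.95651644])}
{'time': 0.1, 'joints': array([ 6.22163607e+01,  1.26716461e+01,  8.75186915e+01, -5.51364464e-04,
        7.99115416e+01, -7.22594069e+00]), 'dq': array([ 0.03108546, -0.15629742, -0.23198007,  0.09260315,  0.10979745,
       -0.01562697]), 'effort': array([ 1.68357128e-03, -4.95950282e+01, -3.88517261e+01,  7.02453149e-02,
        5.16527274e-02, -8.59740226e-05]), 'eef_pos': array([0.21927778, 0.58480081, 0.29124136]), 'orientation': array([-1.79987724e+02,  1.01138405e-01,  6.94424093e+01]), 'force': array([0.07261569, 0.12898591, 0.12375534]), 'moment': array([0.00316608, 0.0194649 , 0.02381713]), 'width': 0.0869734603142898}
```

View pics/scene0.png

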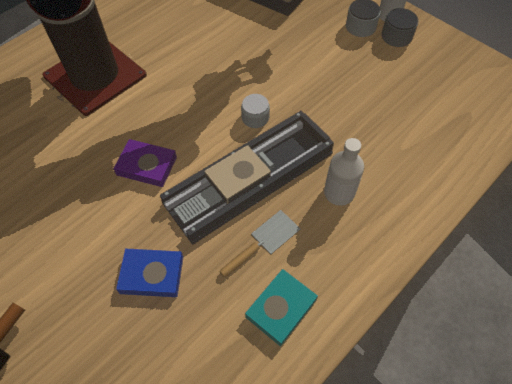

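View pics/top0.png

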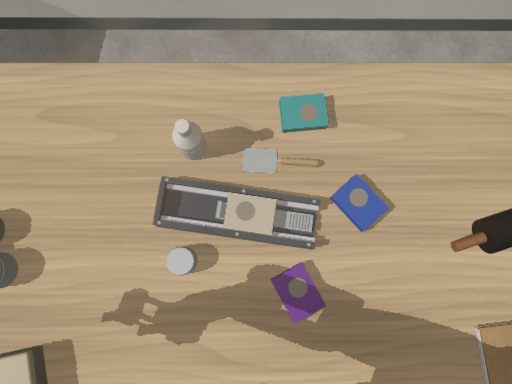

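The candidates shaped like the stone, in top-view pixels, are cream (250,213), teal (304,112), blue (360,202) and purple (298,292). I choose the cream one, since it lies in the track. The ribbed bar is at (294,222) and the upright stop at about (221,210). Next is a close crop to check this.

```bash
cat > h.py <<'E'
import numpy as np,cv2
from plant import robot
def ray(n,px,z):
    p=robot.camera_params(n);R=cv2.Rodrigues(p["rvec"])[0];t=p["tvec"]
    px=np.atleast_2d(np.array(px,float))
    d=np.c_[(px[:,0]-p["cx"])/p["fx"],(px[:,1]-p["cy"])/p["fy"],np.ones(len(px))]@R
    c=-R.T@t
    return c+d*((z-c[2])/d[:,2])[:,None]
def proj(n,P):
    p=robot.camera_params(n);K=np.array([[p["fx"],0,p["cx"]],[0,p["fy"],p["cy"]],[0,0,1]])
    return cv2.projectPoints(np.atleast_2d(np.array(P,float)),p["rvec"],p["tvec"],K,None)[0].reshape(-1,2)
E
python3 - <<'E'
from h import *
im=cv2.imread("pics/top0.png");c=im[165:265,140:340]
cv2.imwrite("pics/crop0.png",cv2.resize(c,None,fx=4,fy=4,interpolation=cv2.INTER_CUBIC))
im=cv2.imread("pics/scene0.png");c=im[100:250,150:350]
cv2.imwrite("pics/crop1.png",cv2.resize(c,None,fx=4,fy=4,interpolation=cv2.INTER_CUBIC))
E
```

```text
(no output)
```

View pics/crop0.png

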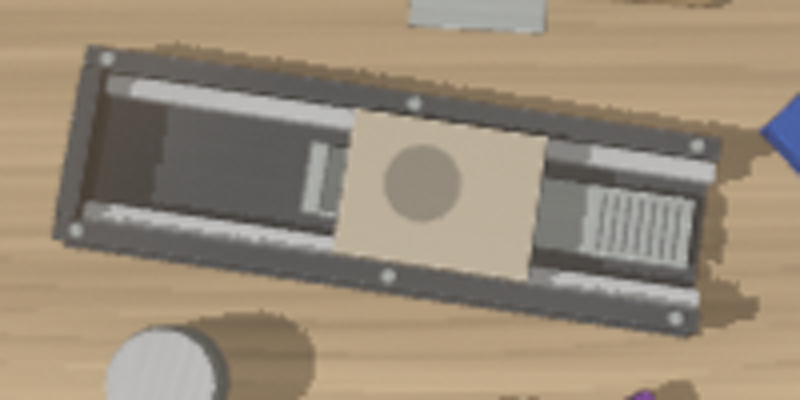

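View pics/crop1.png

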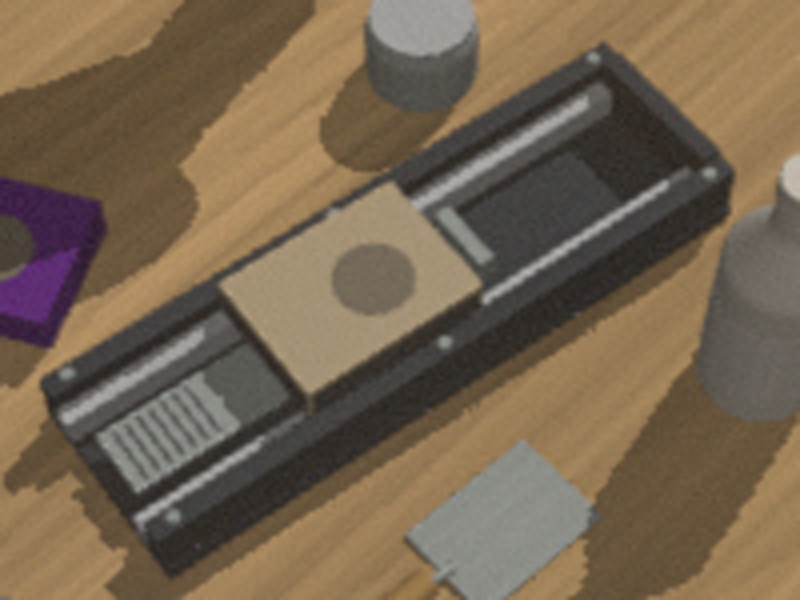

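Run:
```python
from h import *
np.set_printoptions(precision=4,suppress=True)
f=lambda p,o:(np.array(p,float)+.5)/4-.5+np.array(o)
o=(140,165);s=(150,100)
far=ray("top",f([(88,46),(55,240)],o),.048);near=ray("top",f([(720,138),(693,335)],o),.044)
fs=ray("scene",f([(735,170),(605,42)],s),.048);ns=ray("scene",f([(165,575-40),(43,383)],s),.044)
for a in(far,near,fs):print(a, np.linalg.norm(a[0]-a[1]))
for nm,F,N in(("top",far,near),):
    v=F.mean(0)-N.mean(0);v[2]=0;L=np.linalg.norm(v);u=v/L;print("L",L,"dir",np.degrees(np.arctan2(u[1],u[0])))
    sideA=F[0]-N[0];sideB=F[1]-N[1];print([np.degrees(np.arctan2(q[1],q[0])) for q in(sideA,sideB)])
    mid=(F.mean(0)+N.mean(0))/2; org=mid+u*(-.160+.2025)  # centre y=-42.5
    org[2]=0;print("org",org)
x=np.cross(u,[0,0,1]);print("bedx",x)
loc=lambda P:np.c_[(P-org)@x,(P-org)@u]
t=ray("top",f([(353,107),(547,137),(527,280),(333,250)],o),.060)
q=ray("scene",f([(394,182),(482,283),(310,392),(222,288)],s),.060)
print("stone top",loc(t),loc(t).mean(0));print("scene",loc(q),loc(q).mean(0))
print("scene far end",loc(fs))
st=ray("top",f([(313,142),(328,142),(303,211),(318,214)],o),.039);print("stop",loc(st))
st=ray("scene",f([(440,208),(450,208),(482,262),(493,262)],s),.039);print("stop sc",loc(st))
r=ray("top",f([(598,188),(694,198),(688,268),(584,250)],o),.027);print("ribs",loc(r))
for y in(-.205,-.15):print(y,org+u*y)
tin=ray("top",[(180,261)],.055);print("tin",tin,loc(tin))
# knife, bottle
print("knife",loc(ray("top",[(243,150),(277,174),(318,163)],.005)),"bottle",loc(ray("top",[(195,152)],.0)), loc(ray("top",[(182,127)],.19)))
```

```text
[[0.628  0.2496 0.048 ]
 [0.5068 0.2671 0.048 ]] 0.12247855420803237
[[ 0.5667 -0.1473  0.044 ]
 [ 0.4439 -0.1263  0.044 ]] 0.12462126750601496
[[0.6287 0.2501 0.048 ]
 [0.5089 0.2694 0.048 ]] 0.12131020160694025
L 0.4000220663899322 dir 81.07079446260198
[np.float64(81.22346721936627), np.float64(80.91689670422052)]
org [0.543  0.1028 0.    ]
bedx [ 0.9879 -0.1552  0.    ]
stone top [[ 0.0458 -0.0126]
 [ 0.0449 -0.1342]
 [-0.0441 -0.1341]
 [-0.0431 -0.0142]] [ 0.0009 -0.0738]
scene [[-0.0442 -0.0121]
 [ 0.0418 -0.0135]
 [ 0.042  -0.1308]
 [-0.0426 -0.1322]] [-0.0008 -0.0721]
scene far end [[ 0.0618  0.1588]
 [-0.0595  0.1593]]
stop [[ 0.0229  0.0103]
 [ 0.0243  0.001 ]
 [-0.021   0.0097]
 [-0.0215  0.0001]]
stop sc [[-0.0253  0.0071]
 [-0.0218  0.0119]
 [ 0.0197  0.0038]
 [ 0.0235  0.0089]]
ribs [[ 0.0215 -0.1727]
 [ 0.024  -0.2343]
 [-0.0207 -0.236 ]
 [-0.0189 -0.1691]]
-0.205 [ 0.5111 -0.0997  0.    ]
-0.15 [ 0.5197 -0.0454  0.    ]
tin [[0.4178 0.1993 0.055 ]] [[-0.1386  0.0759]]
knife [[ 0.1687 -0.0313]
 [ 0.1178 -0.1297]
 [ 0.1634 -0.2337]] bottle [[0.1454 0.0943]] [[0.1546 0.0989]]
```

Run:
```python
from h import *
np.set_printoptions(precision=4,suppress=True)
print(proj("scene",[(0,0,0),(.219,.585,.22)]),proj("top",[(0,0,0),(.219,.585,.22)]))
print("box base",ray("scene",[(93,75)],0))
s=robot.sense();p=s["eef_pos"];yaw=np.radians(s["orientation"][2])
org=np.array([.543,.1028]);u=np.array([np.cos(np.radians(81.07)),np.sin(np.radians(81.07))])
tx=np.array([np.cos(yaw),np.sin(yaw)]);ty=np.array([np.sin(yaw),-np.cos(yaw)])
d=org+u*-.160-p[:2];print(p,"tool dx,dy mm",d@tx*1e3,d@ty*1e3,"yaw need",81.07-np.degrees(yaw))
```

```text
[[ 95.3404  75.8281]
 [303.6255 -59.5731]] [[263.847  434.0027]
 [-39.7486 372.6701]]
box base [[-0.0072 -0.0027  0.    ]]
[0.2193 0.5848 0.2912] tool dx,dy mm -494.3487447093576 504.60939130412095 yaw need 11.627590667460666
```

move_arm:
  moves:
    - {"x": -20, "y": 20, "wz": -0.02, "jaw": 0}
    - {"x": -55, "y": 56, "wz": -0.04, "jaw": 0}
    - {"x": -95, "y": 97, "wz": -0.06, "jaw": 0}
    - {"x": -135, "y": 138, "wz": -0.08, "jaw": 0}
    - {"x": -175, "y": 179, "wz": -0.1, "jaw": 0}
    - {"x": -215, "y": 219, "wz": -0.12, "jaw": 0}
    - {"x": -255, "y": 260, "wz": -0.14, "jaw": 0}
    - {"x": -295, "y": 301, "wz": -0.16, "jaw": 0}
    - {"x": -335, "y": 342, "wz": -0.18, "jaw": 0}
    - {"x": -370, "y": 378, "wz": -0.203, "jaw": 0}

```text
invalid input at $.moves[0]: expected keys x, y, z, wx, wy, wz, jaw
```

```bash
cat > d.py <<'E'
from h import *
import sys
np.set_printoptions(precision=4,suppress=True)
org=np.array([.543,.1028]);a=np.radians(81.07);u=np.array([np.cos(a),np.sin(a)]);xb=np.array([u[1],-u[0]])
def state(): 
    s=robot.sense();p=s["eef_pos"];R=cv2.Rodrigues(np.zeros(3))[0]
    print("t",s["time"],"TCP bed x,y",(p[:2]-org)@xb*1e3,(p[:2]-org)@u*1e3,"tip z",p[2]*1e3-70,"ori",s["orientation"],"yaw err",81.07-s["orientation"][2],"F",s["force"],"w",s["width"])
    return s,p
def need(x,y,z):
    s,p=state();from scipy.spatial.transform import Rotation as Rr
    R=Rr.from_euler("xyz",s["orientation"],degrees=True)
    w=np.r_[org+xb*x/1e3+u*y/1e3,(z+70)/1e3]
    T=Rr.from_euler("xyz",[180,0,81.07],degrees=True)
    print("shift mm",R.inv().apply(w-p)*1e3,"rotvec",(R.inv()*T).as_rotvec())
if __name__=="__main__": need(*map(float,sys.argv[1:4]))
E
python3 d.py 0 -160 100
```

```text
t 0.1 TCP bed x,y -394.61815561998566 425.90769788688885 tip z 221.24136013064918 ori [-179.9877    0.1011   69.4424] yaw err 11.627590667460666 F [0.0726 0.129  0.1238] w 0.0869734603142898
shift mm [-494.134   504.6355  122.0057] rotvec [-0.0004  0.0017 -0.2029]
```

All keys are needed in each row.

move_arm:
  moves:
    - {"x": -20, "y": 20, "z": 0, "wx": 0, "wy": 0, "wz": -0.02, "jaw": 0}
    - {"x": -55, "y": 56, "z": 0, "wx": 0, "wy": 0, "wz": -0.04, "jaw": 0}
    - {"x": -95, "y": 97, "z": 0, "wx": 0, "wy": 0, "wz": -0.06, "jaw": 0}
    - {"x": -135, "y": 138, "z": 0, "wx": 0, "wy": 0, "wz": -0.08, "jaw": 0}
    - {"x": -175, "y": 179, "z": 0, "wx": 0, "wy": 0, "wz": -0.1, "jaw": 0}
    - {"x": -215, "y": 219, "z": 0, "wx": 0, "wy": 0, "wz": -0.12, "jaw": 0}
    - {"x": -255, "y": 260, "z": 0, "wx": 0, "wy": 0, "wz": -0.14, "jaw": 0}
    - {"x": -295, "y": 301, "z": 0, "wx": 0, "wy": 0, "wz": -0.16, "jaw": 0}
    - {"x": -335, "y": 342, "z": 0, "wx": 0, "wy": 0, "wz": -0.18, "jaw": 0}
    - {"x": -370, "y": 378, "z": 0, "wx": 0, "wy": 0, "wz": -0.203, "jaw": 0}

```text
time: 1.35
eef_pos: [0.4436, 0.1037, 0.2917]
orientation: [-180.0, 0.1, 81.1]
force: [0.1, 0.4, -0.4]
width: 0.0016
```

```bash
python3 d.py 0 -160 100
```

```text
t 1.35 TCP bed x,y -98.30753487128256 -14.576676198723113 tip z 221.65236740587756 ori [-179.972     0.0951   81.0752] yaw err -0.005184216263003805 F [ 0.0772  0.3766 -0.386 ] w 0.001637610948893071
shift mm [-145.2301   98.3539  121.8456] rotvec [-0.0005  0.0017  0.0001]
```

move_arm:
  moves:
    - {"x": -35, "y": 24, "z": 10, "wx": 0, "wy": 0, "wz": 0, "jaw": 0}
    - {"x": -70, "y": 48, "z": 30, "wx": 0, "wy": 0, "wz": 0, "jaw": 0}
    - {"x": -105, "y": 72, "z": 60, "wx": 0, "wy": 0, "wz": 0, "jaw": 0}
    - {"x": -135, "y": 92, "z": 90, "wx": 0, "wy": 0, "wz": 0, "jaw": 0}
    - {"x": -145, "y": 98, "z": 120, "wx": 0, "wy": 0.002, "wz": 0, "jaw": 0}
    - {"x": -145, "y": 98, "z": 140, "wx": 0, "wy": 0.002, "wz": 0, "jaw": 0}
    - {"x": -145, "y": 98, "z": 140, "wx": 0, "wy": 0.002, "wz": 0, "jaw": 0}

```text
time: 2.22
eef_pos: [0.5161, -0.0548, 0.1496]
orientation: [-179.7, -0.1, 81.0]
force: [-0.4, 0.6, 0.6]
width: 0.0005
```

```bash
python3 d.py 0 -160 30
python3 - <<'E'
from h import *
for n in("scene",):
    im=robot.capture(n)[100:250,150:350,::-1]
    cv2.imwrite("pics/s1.png",cv2.resize(im,None,fx=4,fy=4,interpolation=cv2.INTER_CUBIC))
E
```

```text
t 2.225 TCP bed x,y -2.0815708863397635 -159.86628303035423 tip z 79.5798979996884 ori [-179.6807   -0.051    81.0449] yaw err 0.02506094664823877 F [-0.3774  0.6341  0.6091] w 0.0005284808396874252
shift mm [-0.177   2.3579 49.5674] rotvec [-0.0056 -0.0009 -0.0004]
```

View pics/s1.png

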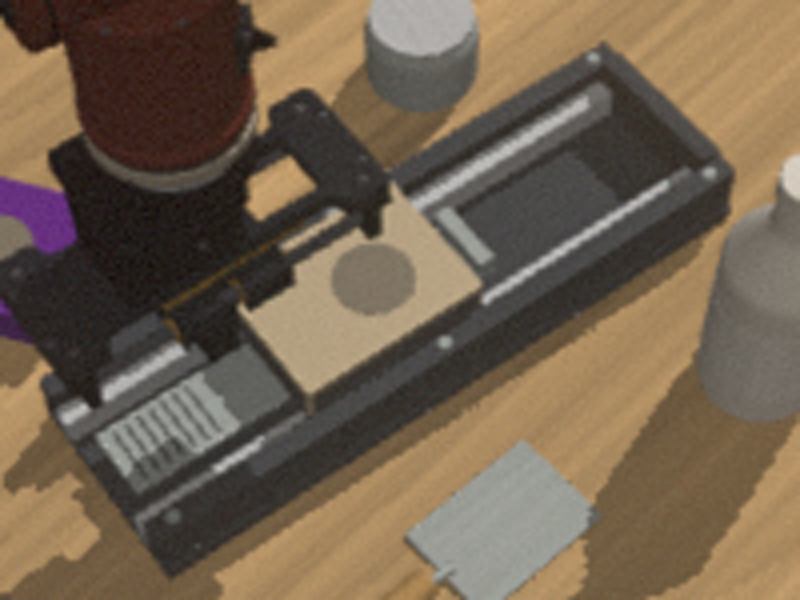

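The picture shows the closed fingers just behind the stone, over the bar at about (215,345) in the crop, with everything undisturbed. Now I descend to just above the bar.

move_arm:
  moves:
    - {"x": 0, "y": 2, "z": 12, "wx": -0.005, "wy": 0, "wz": 0, "jaw": 0}
    - {"x": 0, "y": 2, "z": 28, "wx": -0.005, "wy": 0, "wz": 0, "jaw": 0}
    - {"x": 0, "y": 2, "z": 42, "wx": -0.005, "wy": 0, "wz": 0, "jaw": 0}
    - {"x": 0, "y": 2, "z": 49, "wx": -0.005, "wy": 0, "wz": 0, "jaw": 0}
    - {"x": 0, "y": 2, "z": 49, "wx": -0.005, "wy": 0, "wz": 0, "jaw": 0}

```text
time: 2.9
eef_pos: [0.5184, -0.055, 0.1012]
orientation: [180.0, -0.0, 81.1]
force: [0.7, 0.5, 0.2]
width: 0.0003
```

```bash
python3 d.py 0 -160 16
```

```text
t 2.9 TCP bed x,y 0.21115356948474967 -159.65744427325603 tip z 31.218830840814505 ori [179.9719  -0.0441  81.0696] yaw err 0.0003989864218567618 F [0.6971 0.4979 0.1918] w 0.00028762348907729877
shift mm [-0.3543 -0.2186 15.2185] rotvec [ 0.0005 -0.0008 -0.    ]
```

move_arm:
  moves:
    - {"x": 0, "y": 0, "z": 4, "wx": 0, "wy": 0, "wz": 0, "jaw": 0}
    - {"x": 0, "y": 0, "z": 8, "wx": 0, "wy": 0, "wz": 0, "jaw": 0}
    - {"x": 0, "y": 0, "z": 12, "wx": 0, "wy": 0, "wz": 0, "jaw": 0}
    - {"x": 0, "y": 0, "z": 15, "wx": 0, "wy": 0, "wz": 0, "jaw": 0}
    - {"x": 0, "y": 0, "z": 15, "wx": 0, "wy": 0, "wz": 0, "jaw": 0}
    - {"x": 0, "y": 0, "z": 15, "wx": 0, "wy": 0, "wz": 0, "jaw": 0}

```text
time: 3.65
eef_pos: [0.5188, -0.055, 0.0865]
orientation: [179.9, -0.0, 81.1]
force: [1.9, -0.4, 2.3]
width: 0.0001
```

```bash
python3 d.py 0 -160 16
python3 - <<'E'
from h import *
for n in("scene",):
    im=robot.capture(n)[100:250,150:350,::-1]
    cv2.imwrite("pics/s2.png",cv2.resize(im,None,fx=4,fy=4,interpolation=cv2.INTER_CUBIC))
E
```

```text
t 3.65 TCP bed x,y 0.5520158967811175 -159.68890816893466 tip z 16.477004955521863 ori [179.9306  -0.0391  81.0675] yaw err 0.002467281598512727 F [ 1.8908 -0.3809  2.2826] w 0.00011102210394164865
shift mm [-0.3114 -0.5526  0.4761] rotvec [ 0.0012 -0.0007 -0.    ]
```

View pics/s2.png

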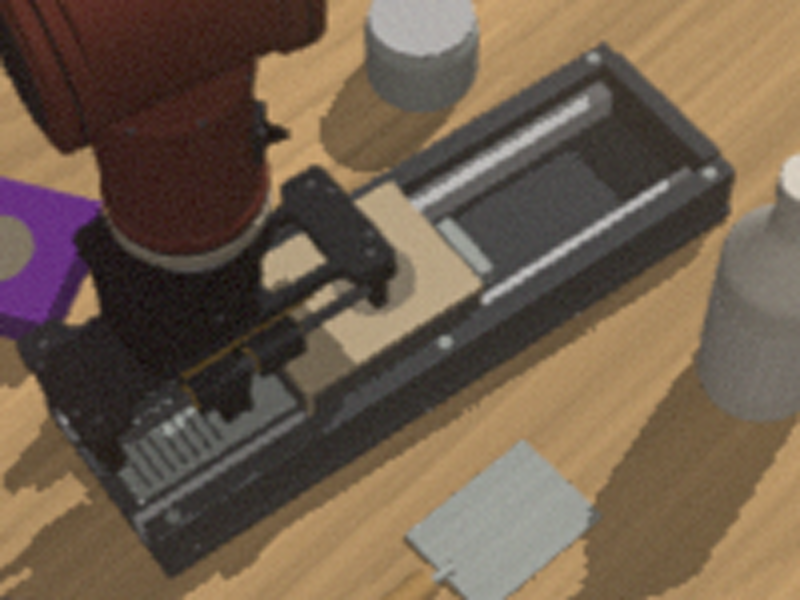

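The bar is down: tip z is 16.5, the force is 2.3 N (matching the spring) and the stop has sunk at crop (465,248). Now I push.

move_arm:
  moves:
    - {"x": 4, "y": 0, "z": 0.5, "wx": 0, "wy": 0, "wz": 0, "jaw": 0}
    - {"x": 9, "y": 0, "z": 0.5, "wx": 0, "wy": 0, "wz": 0, "jaw": 0}
    - {"x": 12, "y": -0.5, "z": 0.5, "wx": 0, "wy": 0, "wz": 0, "jaw": 0}
    - {"x": 16, "y": -0.5, "z": 0.5, "wx": 0, "wy": 0, "wz": 0, "jaw": 0}
    - {"x": 20, "y": -0.5, "z": 0.5, "wx": 0, "wy": 0, "wz": 0, "jaw": 0}
    - {"x": 24, "y": -0.5, "z": 0.5, "wx": 0, "wy": 0, "wz": 0, "jaw": 0}
    - {"x": 28, "y": -0.5, "z": 0.5, "wx": 0, "wy": 0, "wz": 0, "jaw": 0}
    - {"x": 32, "y": -0.5, "z": 0.5, "wx": 0, "wy": 0, "wz": 0, "jaw": 0}

```text
time: 4.7
eef_pos: [0.523, -0.0238, 0.0859]
orientation: [180.0, 0.0, 81.1]
force: [-0.2, -6.1, 1.4]
width: 0.0007
```

```bash
python3 d.py 0 -85 16;python3 - <<'E'
from h import *
for n in("scene",):
    im=robot.capture(n)[100:250,150:350,::-1]
    cv2.imwrite("pics/s3.png",cv2.resize(im,None,fx=4,fy=4,interpolation=cv2.INTER_CUBIC))
E
```

```text
t 4.7 TCP bed x,y -0.0675429916537143 -128.20363286971732 tip z 15.899776461361213 ori [179.95     0.044   81.0854] yaw err -0.015369526742915696 F [-0.2262 -6.0534  1.3671] w 0.0006590454994607024
shift mm [43.2035  0.0792 -0.1333] rotvec [0.0009 0.0008 0.0003]
```

View pics/s3.png

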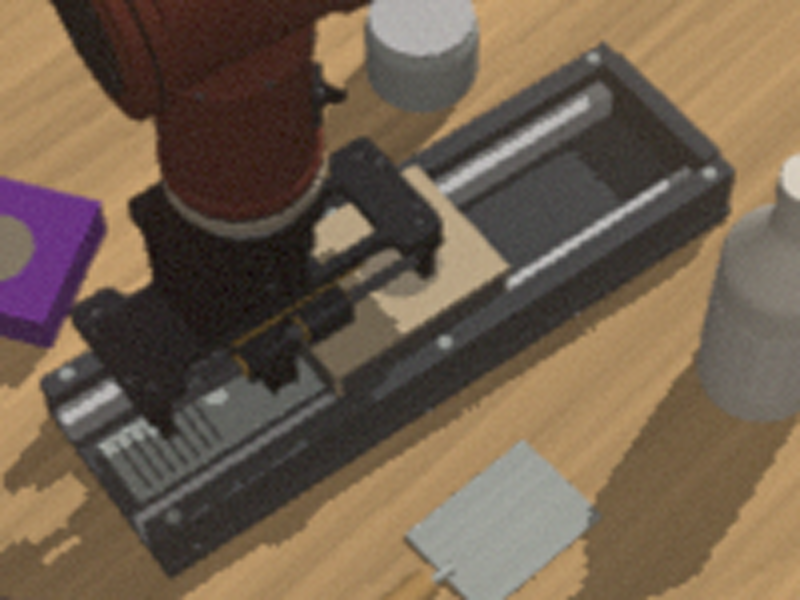

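The stone has moved over the sunk stop, whose slot is now hidden: the leading corner is at crop (510,265), where it was (482,283). The push force is 6 N, so nothing is blocked. I carry on.

move_arm:
  moves:
    - {"x": 4, "y": 0, "z": 0, "wx": 0, "wy": 0, "wz": 0, "jaw": 0}
    - {"x": 8, "y": 0, "z": 0, "wx": 0, "wy": 0, "wz": 0, "jaw": 0}
    - {"x": 12, "y": 0, "z": 0, "wx": 0, "wy": 0, "wz": 0, "jaw": 0}
    - {"x": 16, "y": 0, "z": 0, "wx": 0, "wy": 0, "wz": 0, "jaw": 0}
    - {"x": 20, "y": 0, "z": 0, "wx": 0, "wy": 0, "wz": 0, "jaw": 0}
    - {"x": 24, "y": 0, "z": 0, "wx": 0, "wy": 0, "wz": 0, "jaw": 0}
    - {"x": 28, "y": 0, "z": 0, "wx": 0, "wy": 0, "wz": 0, "jaw": 0}
    - {"x": 32, "y": 0, "z": 0, "wx": 0, "wy": 0, "wz": 0, "jaw": 0}
    - {"x": 36, "y": 0, "z": 0, "wx": 0, "wy": 0, "wz": 0, "jaw": 0}
    - {"x": 40, "y": 0, "z": 0, "wx": 0, "wy": 0, "wz": 0, "jaw": 0}

```text
time: 6.0
eef_pos: [0.5291, 0.0155, 0.0859]
orientation: [180.0, 0.1, 81.1]
force: [-1.3, -5.8, 2.7]
width: 0.0003
```

```bash
python3 d.py 0 -85 16;python3 - <<'E'
from h import *
for n in("scene",):
    im=robot.capture(n)[100:250,150:350,::-1]
    cv2.imwrite("pics/s4.png",cv2.resize(im,None,fx=4,fy=4,interpolation=cv2.INTER_CUBIC))
E
```

```text
t 6.0 TCP bed x,y -0.14993124108005595 -88.35164163550684 tip z 15.893594819212709 ori [179.9625   0.1001  81.099 ] yaw err -0.02901529840814021 F [-1.2818 -5.8187  2.6766] w 0.00034811838069383097
shift mm [ 3.3514  0.1517 -0.1122] rotvec [0.0007 0.0017 0.0005]
```

View pics/s4.png

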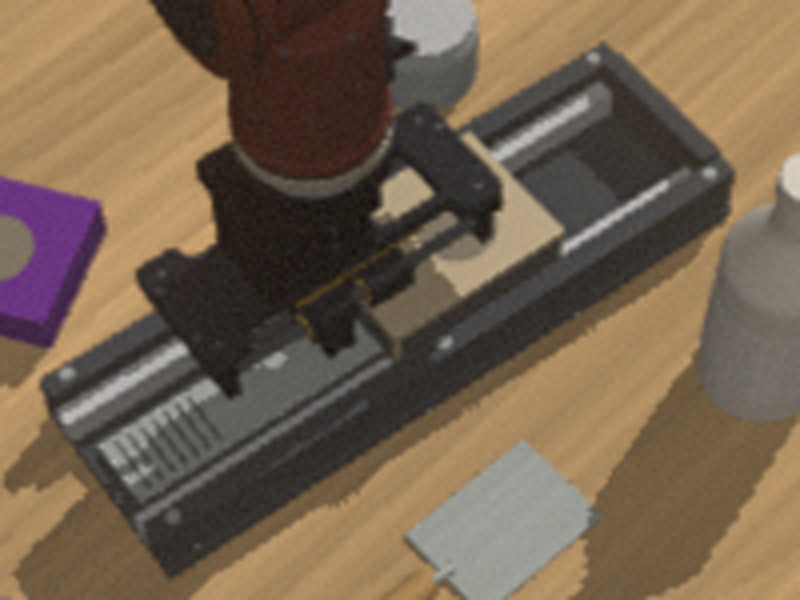

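The stone lies well over the stop: the leading corner is at crop (563,233) and the centre is around y -13. Now I back off slightly, raise the finger to z ~48 and push on.

move_arm:
  moves:
    - {"x": -4, "y": 0, "z": 0, "wx": 0, "wy": 0, "wz": 0, "jaw": 0}
    - {"x": -8, "y": 0, "z": 0, "wx": 0, "wy": 0, "wz": 0, "jaw": 0}
    - {"x": -8, "y": 0, "z": -6, "wx": 0, "wy": 0, "wz": 0, "jaw": 0}
    - {"x": -8, "y": 0, "z": -14, "wx": 0, "wy": 0, "wz": 0, "jaw": 0}
    - {"x": -8, "y": 0, "z": -24, "wx": 0, "wy": 0, "wz": 0, "jaw": 0}
    - {"x": -8, "y": 0, "z": -32, "wx": 0, "wy": 0, "wz": 0, "jaw": 0}
    - {"x": -8, "y": 0, "z": -32, "wx": 0, "wy": 0, "wz": 0, "jaw": 0}

```text
time: 6.92
eef_pos: [0.5287, 0.0081, 0.119]
orientation: [179.8, 0.1, 81.1]
force: [-0.3, 0.7, 0.3]
width: 0.0008
```

```bash
python3 d.py 0 0 48;python3 - <<'E'
from d import *
im=robot.capture("scene")[100:250,150:350,::-1]
cv2.imwrite("pics/s5.png",cv2.resize(im,None,fx=4,fy=4,interpolation=cv2.INTER_CUBIC))
c=(np.array([(563,233)])+.5)/4-.5+np.array([150,100]);P=ray("scene",c,.06)[0];print("lead corner bed",(P[:2]-org)@xb,(P[:2]-org)@u)
E
```

```text
t 6.925 TCP bed x,y 0.5258441331199761 -95.7832929045897 tip z 49.04768474198906 ori [179.841    0.0677  81.1009] yaw err -0.030893072072842642 F [-0.2777  0.7055  0.3427] w 0.0007636429792098464
shift mm [95.7847 -0.4768  0.9333] rotvec [0.0028 0.0012 0.0005]
lead corner bed 0.04235577072893375 0.04399626159613283
```

View pics/s5.png

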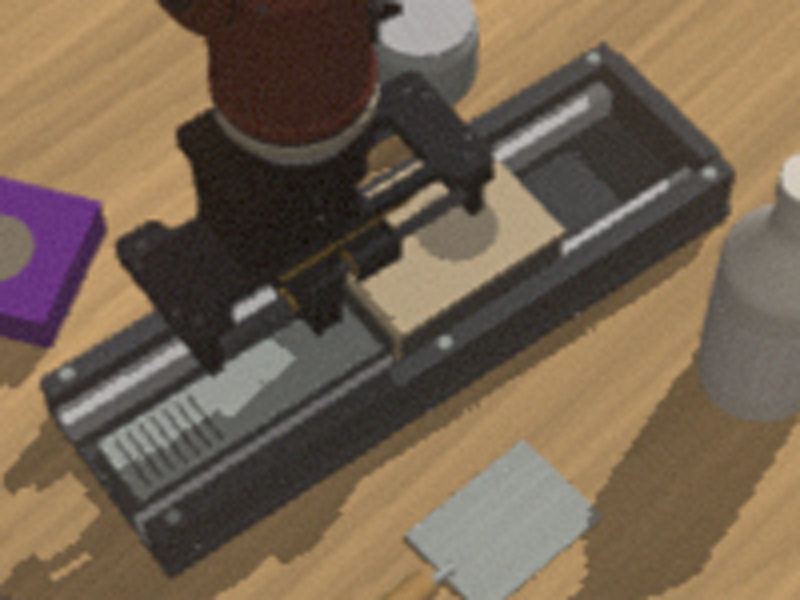

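move_arm:
  moves:
    - {"x": 4, "y": 0, "z": 1, "wx": 0, "wy": 0, "wz": 0, "jaw": 0}
    - {"x": 9, "y": 0, "z": 1, "wx": 0, "wy": 0, "wz": 0, "jaw": 0}
    - {"x": 16, "y": -0.5, "z": 1, "wx": 0, "wy": 0, "wz": 0, "jaw": 0}
    - {"x": 24, "y": -0.5, "z": 1, "wx": 0, "wy": 0, "wz": 0, "jaw": 0}
    - {"x": 32, "y": -0.5, "z": 1, "wx": 0, "wy": 0, "wz": 0, "jaw": 0}
    - {"x": 40, "y": -0.5, "z": 1, "wx": 0, "wy": 0, "wz": 0, "jaw": 0}
    - {"x": 48, "y": -0.5, "z": 1, "wx": 0, "wy": 0, "wz": 0, "jaw": 0}
    - {"x": 56, "y": -0.5, "z": 1, "wx": 0, "wy": 0, "wz": 0, "jaw": 0}
    - {"x": 64, "y": -0.5, "z": 1, "wx": 0, "wy": 0, "wz": 0, "jaw": 0}
    - {"x": 70, "y": -0.5, "z": 1, "wx": 0, "wy": 0, "wz": 0, "jaw": 0}

```text
time: 8.22
eef_pos: [0.5387, 0.0779, 0.1174]
orientation: [179.9, 0.1, 81.1]
force: [-1.2, -2.5, -1.7]
width: 0.0005
```

```bash
python3 d.py 0 0 48;python3 - <<'E'
from d import *
im=robot.capture("scene")[100:250,150:350,::-1]
cv2.imwrite("pics/s6.png",cv2.resize(im,None,fx=4,fy=4,interpolation=cv2.INTER_CUBIC))
E
```

```text
t 8.225 TCP bed x,y -0.42554719575058164 -25.26961020826062 tip z 47.38797654734553 ori [179.8985   0.0723  81.1135] yaw err -0.04346465920745857 F [-1.212  -2.4681 -1.7259] w 0.00048705457813782245
shift mm [25.2685  0.4459 -0.6431] rotvec [0.0018 0.0013 0.0008]
```

View pics/s6.png

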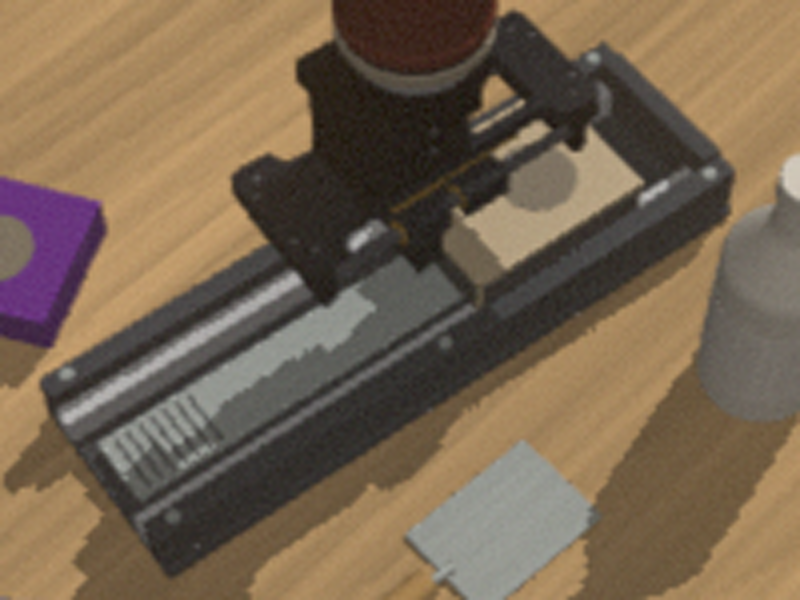

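The leading corner is at crop (645,184), giving a centre near +49, and the stone is flat. I push the last ~30 mm slowly, then look.

move_arm:
  moves:
    - {"x": 4, "y": 0, "z": 0, "wx": 0, "wy": 0, "wz": 0, "jaw": 0}
    - {"x": 8, "y": 0, "z": 0, "wx": 0, "wy": 0, "wz": 0, "jaw": 0}
    - {"x": 12, "y": 0, "z": 0, "wx": 0, "wy": 0, "wz": 0, "jaw": 0}
    - {"x": 16, "y": 0, "z": 0, "wx": 0, "wy": 0, "wz": 0, "jaw": 0}
    - {"x": 20, "y": 0, "z": 0, "wx": 0, "wy": 0, "wz": 0, "jaw": 0}
    - {"x": 23, "y": 0, "z": 0, "wx": 0, "wy": 0, "wz": 0, "jaw": 0}
    - {"x": 26, "y": 0, "z": 0, "wx": 0, "wy": 0, "wz": 0, "jaw": 0}
    - {"x": 28, "y": 0, "z": 0, "wx": 0, "wy": 0, "wz": 0, "jaw": 0}
    - {"x": 30, "y": 0, "z": 0, "wx": 0, "wy": 0, "wz": 0, "jaw": 0}
    - {"x": 30, "y": 0, "z": 0, "wx": 0, "wy": 0, "wz": 0, "jaw": 0}

```text
time: 9.52
eef_pos: [0.5434, 0.1085, 0.1174]
orientation: [179.9, 0.0, 81.1]
force: [-0.8, -3.4, -0.7]
width: 0.0006
```

```bash
python3 d.py 0 0 48
```

```text
t 9.525 TCP bed x,y -0.46977365892185946 5.648796762119935 tip z 47.42345373690834 ori [179.8897   0.0072  81.1203] yaw err -0.05031534177656738 F [-0.8056 -3.3906 -0.7027] w 0.0006408805603841487
shift mm [-5.6493  0.4659 -0.5749] rotvec [0.0019 0.0001 0.0009]
```

move_arm:
  moves:
    - {"x": -5, "y": 0, "z": 0, "wx": 0, "wy": 0, "wz": 0, "jaw": 0}
    - {"x": -10, "y": 0, "z": -2, "wx": 0, "wy": 0, "wz": 0, "jaw": 0}
    - {"x": -18, "y": 0, "z": -15, "wx": 0, "wy": 0, "wz": 0, "jaw": 0}
    - {"x": -40, "y": 0, "z": -45, "wx": 0, "wy": 0, "wz": 0, "jaw": 0}
    - {"x": -70, "y": 0, "z": -80, "wx": 0, "wy": 0, "wz": 0, "jaw": 0}
    - {"x": -105, "y": 0, "z": -115, "wx": 0, "wy": 0, "wz": 0, "jaw": 0}
    - {"x": -140, "y": 0, "z": -140, "wx": 0, "wy": 0, "wz": 0, "jaw": 0}
    - {"x": -180, "y": 0, "z": -150, "wx": 0, "wy": 0, "wz": 0, "jaw": 0}
    - {"x": -210, "y": 0, "z": -150, "wx": 0, "wy": 0, "wz": 0, "jaw": 0}
    - {"x": -210, "y": 0, "z": -150, "wx": 0, "wy": 0, "wz": 0, "jaw": 0}

```text
time: 10.78
eef_pos: [0.5105, -0.101, 0.2688]
orientation: [179.8, 0.0, 80.9]
force: [0.1, 0.3, 0.9]
width: 0.0005
```

Run:
```python
from d import *
state()
im=robot.capture("scene")[100:250,150:350,::-1]
cv2.imwrite("pics/s7.png",cv2.resize(im,None,fx=4,fy=4,interpolation=cv2.INTER_CUBIC))
im=robot.capture("top")[165:265,140:340,::-1]
cv2.imwrite("pics/t7.png",cv2.resize(im,None,fx=4,fy=4,interpolation=cv2.INTER_CUBIC))
```

```text
t 10.775 TCP bed x,y -0.4535604698666651 -206.34629478328773 tip z 198.79793248822472 ori [179.7801   0.0284  80.9265] yaw err 0.1434685905551305 F [0.1335 0.2803 0.9409] w 0.0004520971641188584
```

View pics/s7.png

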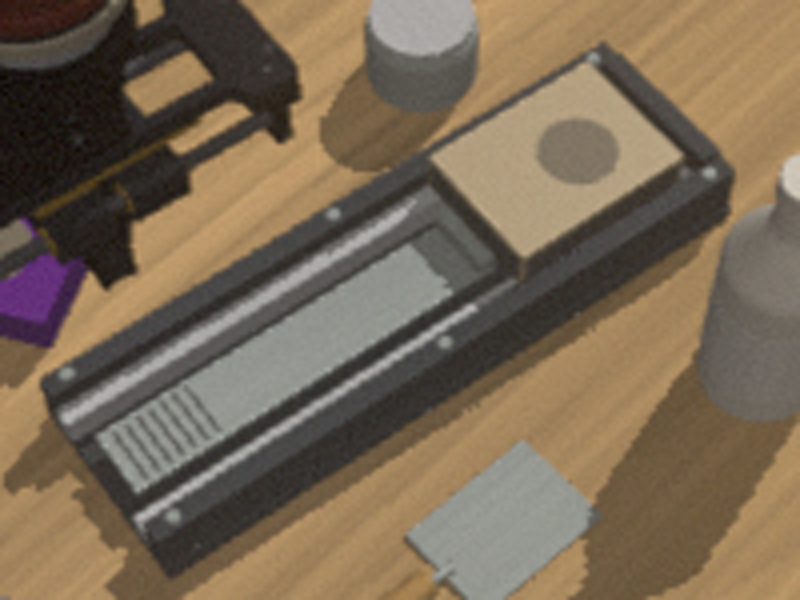

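View pics/t7.png

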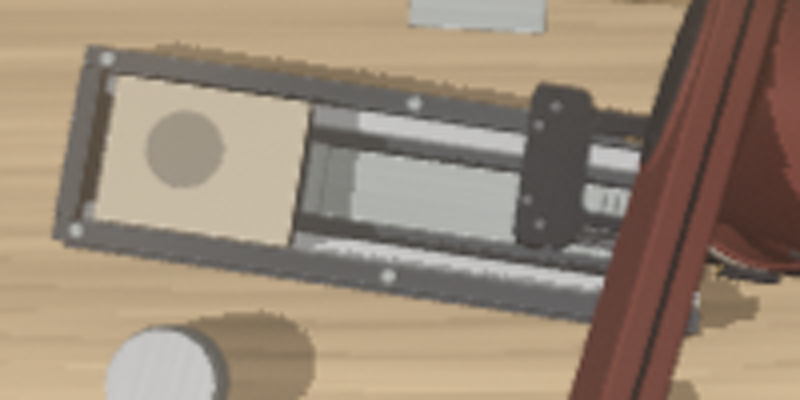

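```bash
python3 - <<'E'
from d import *
f=lambda p,o:(np.array(p,float)+.5)/4-.5+np.array(o)
loc=lambda P:np.c_[(P[:,:2]-org)@xb,(P[:,:2]-org)@u]
t=loc(ray("top",f([(115,74),(311,103),(290,245),(93,216)],(140,165)),.06))
q=loc(ray("scene",f([(588,64),(684,160),(521,262),(432,156)],(150,100)),.06))
print(t,t.mean(0));print(q,q.mean(0))
# scene pixels of the stop's top rear edge: up vs. still down
for z in(.039,.030):
    P=[np.r_[org+xb*x+u*y,z] for x,y in((-.022,0),(.022,0),(.022,.01),(-.022,.01))]
    for n,o in(("scene",(150,100)),("top",(140,165))):print(z,n,(proj(n,P)-np.array(o)+.5)*4-.5)
E
python3 - <<'E'
import cv2
im=cv2.imread("pics/s7.png")[170:310,390:560]
cv2.imwrite("pics/s7z.png",cv2.resize(im,None,fx=4,fy=4))
E
```

```text
[[ 0.0446  0.1358]
 [ 0.0444  0.0134]
 [-0.0439  0.0122]
 [-0.0438  0.1336]] [0.0003 0.0738]
[[-0.0451  0.1331]
 [ 0.0442  0.1327]
 [ 0.0437  0.0127]
 [-0.046   0.0167]] [-0.0008  0.0738]
0.039 scene [[433.7158 217.7297]
 [479.2004 267.9937]
 [492.9647 259.3487]
 [447.3742 209.3649]]
0.039 top [[317.9786 214.7937]
 [328.9684 145.6846]
 [313.2507 143.3814]
 [302.16   212.4806]]
0.03 scene [[433.7677 226.4791]
 [478.93   276.5335]
 [492.5975 267.9265]
 [447.3307 218.149 ]]
0.03 top [[319.0225 215.808 ]
 [329.9082 147.3062]
 [314.3301 145.0236]
 [303.3454 213.5156]]
```

View pics/s7z.png

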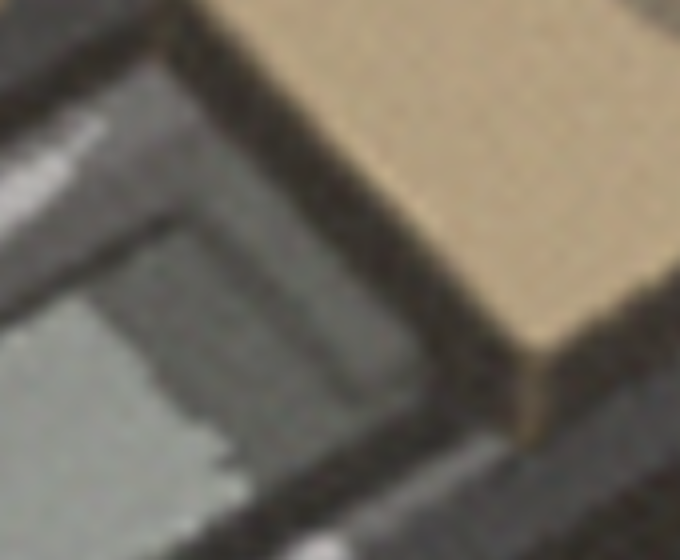

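```bash
python3 -c "
from plant import robot
print(robot.close_job())"
```

```text
the job is handed in; nothing more can be done
None
```

The job is handed in at about 11 s of the 45 s allowed, and the last pictures show the stone past the stop with the stop up again. No verdict was reported back.

**What I did:** I pressed the bar with the closed fingertips behind the cream stone. The tip was at z ≈ 16 mm with 2.3 N, which matches the spring. I then pushed the stone over the sunk stop until its centre was about y −15. After that I backed off, raised the tip to z ≈ 48 mm, pushed the stone's end the rest of the way, and moved clear to tip z ≈ 199 mm.

**Last checks:**
- **Stone position:** both camera views put its centre at bed y ≈ +74 mm and x within 1 mm. The finger position suggested about 78 mm, roughly 4 mm more, but both are inside the 68–90 mm band.
- **Stone attitude:** it looks flat and square between the rails.
- **Stop and bar:** the stop's top strip and the bar's ribs are back at the pixels they had when up, so the stop has sprung up behind the stone.
- **Bystanders:** the tin and the parts of the bottle and knife inside the last crops look unmoved. I judged this by eye and did not measure them.
- **Contact:** wrist force near zero, with the gripper clear of everything.

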